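# Offer the tea ball on its drip dish to the cook at the hob

## Task

Take the steel tea ball from its little ring stand on the chopping board and balance it, let go, on the raised dished seat in the middle of the drip dish. Then lift the dish by its upright handle a good hand's width (about 8 cm) straight up off its coaster, and in the air, above where it stood, turn it a quarter turn clockwise seen from above, so that the tea ball swings round to the hob side; keep the dish level and the ball loose on its seat throughout, and disturb nothing else. Finish holding the dish still up there: do not put it down.

Things in the scene. Friction and masses are not known exactly. Their poses are not given: they have to be found in the camera images.
- tea_ball_center (a point): centre of the tea ball: a loose smooth steel ball of 36 mm diameter, 50 g, with a thin dark seam round its middle. At the start it lies on the ring stand, its centre 31 mm above the board's top.
- stand: fixed wooden ring standing upright-axis on the chopping board, 30 mm across outside, 20 mm hole, 16 mm high, which carries the tea ball at the start (narrower than the ball). Origin at the centre of its underside.
- board: fixed brown wooden chopping board, 300 x 200 x 21 mm, laid across the left grate of the hob, its top 73 mm above the worktop. Origin at the centre of its underside; its y axis runs along the 300 mm length.
- coaster: fixed flat cork coaster on the worktop, 150 x 104 x 6 mm, x along its 150 mm side. The dish stands on it at the start, axes alike (dish x = coaster x, same yaw), so the coaster shows the dish's starting direction. Origin at the centre of its underside.
- dish: loose steel drip dish with a wooden handle, about 160 g. Round plate 104 mm across with an 8 mm high rim, rising in the middle like an upturned cup to a seat. Origin at the centre of the plate's underside; x points from the handle to the centre, z up. Parallel to x lies a tongue that carries the handle at x = -68 mm.
- dish_seat (a point): where the tea ball's centre rests when it is balanced on the dish: on the dish's vertical centre line, 34.6 mm above the dish's underside. The seat is a shallow cone-like hollow of 40 mm diameter, 5 mm deep, sides sloping 14 degrees, its lowest point 16 mm and its edge 21 mm above the dish's underside; the ball rolls to the middle by itself if it is let go within about 12 mm of it, and rolls off if the dish is tilted beyond about 12 degrees.
- dish_handle (a point): grip point on the dish's handle, 20 mm below its top. The handle is an upright wooden bar, 16 mm (along dish x) by 20 mm (along dish y), rising to 80 mm above the dish's underside; this point lies at x = -68 mm, 60 mm above the underside. Axes as the dish's. 30 N of grip across the 20 mm holds the dish level.
- hob_front (a point): point at the middle of the front of the gas hob, to the right of the coaster (fixed); the turned dish's x axis points to this side.
- mug: white mug, 92 mm across, 95 mm high, with a handle, standing behind the coaster (bystander). Origin at the centre of its underside.
- mill: pepper mill, 52 mm across, 144 mm high, standing behind the coaster (bystander). Origin at the centre of its underside.
- garlic: bulb of garlic, 60 mm, on the far part of the board (bystander). Origin at the centre of its underside.
- matchbox: matchbox, 37 x 54 x 14 mm, lying at the front edge of the worktop on the right (bystander). Origin at the centre of its underside.
- teaspoon: teaspoon, 130 mm long, lying on the worktop at the front left (bystander). Origin at the centre of its underside.
Not all that is in view belongs to the job. Of the things shaped like the part that bears tea_ball_center, the bare steel one is meant.

How it is judged:
By the outcome, as a careful person would: the job done as asked, in the order asked, and still so for the second after the job is handed in, while the arm keeps its last pose, push and grip.
It also fails if it takes over 67 s, if anything falls off the work surface, if the arm or the gripper's body presses on something with over 40 N, if the wrist force passes 120 N, or if a joint passes its speed limit or range.

## Robot

A 6-joint arm with a two-finger parallel gripper is mounted at the origin on a cart in front of the work surface, level with it; the furniture and walls round the work are solid. World frame = base frame: x ahead of the robot, y to its left, z up, the work surface at z = 0. Lengths are in m, angles in rad, forces in N, time in s.
With the tool pointing down it reaches from about 0.3 to 0.825 m from the base axis. Payload 5.4 kg.
Tool frame: the origin (TCP) lies at the very end of the fingers, on their centre line; the grasp point (between the pads) lies 19 mm behind it; z points along the fingers, y is the line along which they close (so a half turn about z gives the same grasp; the last joint's range is limited). The gripper opens to 92 mm and grips with 3 to 60 N. Pads are 20 mm wide; open, the fingers measure 128 mm over their backs; the gripper's body (75 mm by 189 mm) begins 69 mm behind the grasp point.
Start: joints at [1.002, 0.158, 1.597, -0, 1.386, -0.21], TCP at [0.202, 0.538, 0.194] pointing down, gripper open.
Joint ranges: [-2.91, 2.91], [-0.94, 2.29], [0.18, 2.7], [-1.29, 4.43], [0.17, 2.64], [-3, 3]. Speed limits (rad/s): [2.57, 2.57, 3.14, 3.14, 3.14, 3.14].

## Interface

Orientations are given as a rotation vector (axis times angle).
In Python, from workcell import bot gives the robot as it stands. Calls block until the motion is done:
- bot.goto(position, orientation): joint-space move of the TCP to a pose.
- bot.line_to(position, rot=None, max_speed=0.15): straight line of the TCP; rot=None keeps the orientation; max_speed is the mean speed in m/s.
- bot.set_joints(angles): joint-space move.
- bot.set_gripper(opening, newtons=None): opening from 0.0 (shut) to 1.0 (fully open); newtons is the grip in N (None keeps the last); returns when the fingers have stopped.
- bot.hold(seconds).
- bot.inverse_kinematics(position, orientation): joint angles nearest the present ones, or None.
- bot.read_camera(name): name is "scene" or "side" or "wrist"; returns a dict with "pixels" (420x560x3 uint8, blue, green, red), "fx", "fy", "cx", "cy" (pixels), "R" (3x3) and "t" (3): a world point X has camera coordinates R X + t. Camera axes: x right, y down, z forward; pixel columns grow to the right and rows downward; lengths in m; the calibration is good to about 2 mm. A picture is of the moment at which its call begins. There is no depth.
A pose or a line that the arm cannot do raises bot.MotionError and nothing moves.
- bot.job_done(): hands the job in; it is judged then, once.
Readings, each from a call of its own:
- bot.current_clock(): time.
- bot.current_joints(): joint angles.
- bot.current_joint_vel(): joint speeds.
- bot.current_effort(): joint torques, N m.
- bot.current_ee_pos(): TCP position.
- bot.current_tool_rot(): TCP orientation.
- bot.current_contact_force(): force on the tool from outside, world axes, zero at the start.
- bot.current_ft_torque(): the same for the moment, N m.
- bot.current_opening(): opening from 0.0 (shut) to 1.0 (fully open).
- bot.current_grip_force(): force on a finger pad.
Only numpy, scipy, OpenCV 4.12 (cv2) and the standard library are available. Lean on these libraries where they do the work, as an engineer would, in place of code of your own. Each camera call takes 0.05 s, during which the arm holds its last target. There are 200 camera calls.

## Working session

There is one attempt and no reset: what is moved stays moved. The work goes in short steps, each a Python script; the robot and the scene stay as the last script left them, time stands still between calls to the robot, and variables do not carry over. Pictures are saved under pics/ and viewed, at most 10 in all, crops included, and the job is handed in when it is done.

```bash
mkdir -p pics; ls; cat > h.py <<'E'
import numpy as np, cv2
from workcell import bot
def ray(c,u,v):
    R=np.array(c["R"]);t=np.array(c["t"]);d=R.T@np.array([(u-c["cx"])/c["fx"],(v-c["cy"])/c["fy"],1.]);return -R.T@t,d/np.linalg.norm(d)
def onz(c,u,v,z):
    o,d=ray(c,u,v);return o+d*(z-o[2])/d[2]
def tri(rs):
    A=0;b=0
    for o,d in rs:
        P=np.eye(3)-np.outer(d,d);A=A+P;b=b+P@o
    return np.linalg.solve(A,b),[np.linalg.norm((np.eye(3)-np.outer(d,d))@(np.linalg.solve(A,b)-o)) for o,d in rs]
def proj(c,X):
    p=np.array(c["R"])@np.array(X)+np.array(c["t"]);return c["cx"]+c["fx"]*p[0]/p[2],c["cy"]+c["fy"]*p[1]/p[2]
def shot(n,f):
    c=bot.read_camera(n);c["pixels"]=np.array(c["pixels"]);cv2.imwrite(f"pics/{f}.png",c["pixels"])
    np.save(f"pics/{f}.npy",c,allow_pickle=True);return c
def load(f): return np.load(f"pics/{f}.npy",allow_pickle=True).item()
E
python3 - <<'E'
from h import *
for n in("scene","side","wrist"):
    c=shot(n,n+"0");o,d=ray(c,280,210);print(n,c["fx"],o.round(3),d.round(3))
a,b=load("scene0")["pixels"],load("side0")["pixels"]
cv2.imwrite("pics/ab.png",np.vstack([a,b])[:, :]) 
print(bot.current_clock(),bot.current_tool_rot())
E
```

```text
pics
scene 427.36912202642645 [ 0.049 -0.777  0.681] [ 0.517  0.637 -0.571]
side 461.9970516576768 [0.363 0.683 0.806] [ 0.198 -0.745 -0.637]
wrist 375.95397155920404 [0.122 0.568 0.384] [ 0.286 -0.108 -0.952]
0.15 [-5.60513683e-01 -3.09066116e+00  2.06893539e-03]
```

View pics/scene0.png

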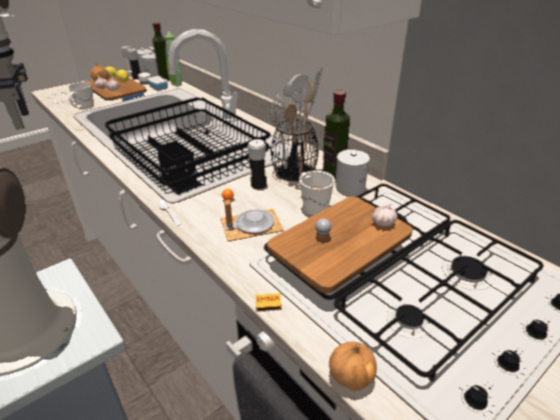

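View pics/side0.png

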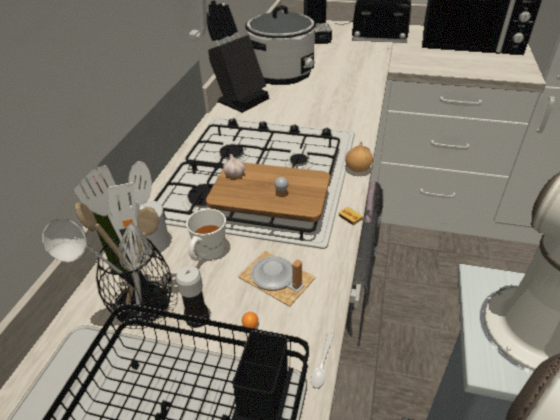

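View pics/wrist0.png

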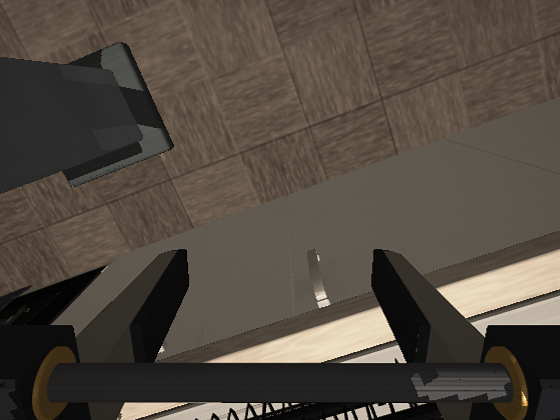

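The scene view shows the steel ball at (323,228) on the board, the dish at (255,221) with its handle at (228,215), and an orange ball at (228,195). In the side view the steel ball is at (281,185), the dish at (272,272), the handle at (297,273) and the orange ball at (250,320). The wrist view shows only floor and worktop edge. There are two ball candidates, steel and orange. The grey one on the stand fits "bare steel", so I'll confirm it in a crop.

```bash
python3 - <<'E'
from h import *
a,b=load("scene0"),load("side0")
A=a["pixels"][175:255,200:345];B=b["pixels"][165:335,205:345]
A=cv2.resize(A,None,fx=3,fy=3,interpolation=2);B=cv2.resize(B,None,fx=2.5,fy=2.5,interpolation=2)
h=np.zeros((430,800,3),np.uint8);h[:240,:435]=A;h[:425,440:790]=B;cv2.imwrite("pics/crop.png",h)
def blob(c,x0,y0,x1,y1,f):
    p=cv2.cvtColor(c["pixels"],cv2.COLOR_BGR2HSV)[y0:y1,x0:x1].astype(int);m=f(p).astype(np.uint8)
    n,l,s,ce=cv2.connectedComponentsWithStats(m);k=1+np.argmax(s[1:,4]);return ce[k]+[x0,y0],s[k]+[x0,y0,0,0,0]
g=lambda p:(p[...,1]<90)
print(*(r:=blob(a,305,212,345,250,g)),*(q:=blob(b,265,172,298,205,g)))
print("ball",tri([ray(a,*r[0]),ray(b,*q[0])]))
print("orange",tri([ray(a,228,195),ray(b,250,320)]))
E
```

```text
[322.91176471 225.89215686] [316 218  15  17 204] [280.77564103 183.35897436] [274 177  14  14 156]
ball (array([ 0.60479514, -0.24326566,  0.10397146]), [np.float64(0.0005627783143111425), np.float64(0.0005627783143111756)])
orange (array([0.58460485, 0.12112903, 0.01478377]), [np.float64(0.00118239824232918), np.float64(0.0011823982423290684)])
```

View pics/crop.png

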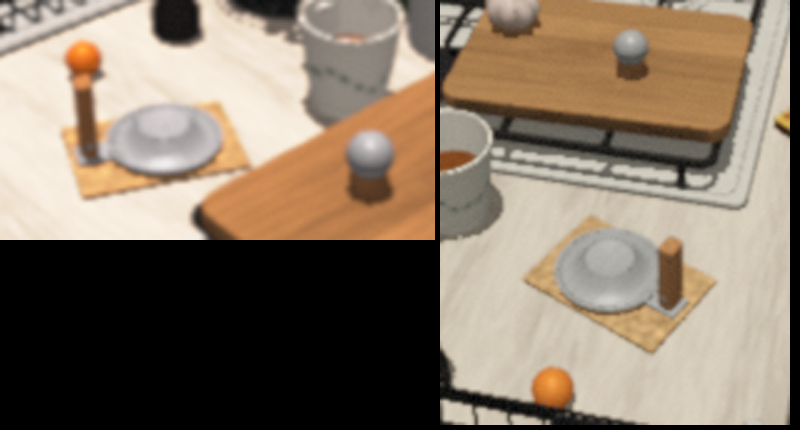

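The crop confirms it: the grey steel ball sits on the wooden ring stand, and the other one is an orange fruit or ball on the worktop near the rack. The ball measures z = 0.104, and 73 + 31 mm is expected. Next is the dish.

```bash
python3 - <<'E'
from h import *
from scipy.spatial.transform import Rotation as Ro
a,b=load("scene0"),load("side0")
C=[onz(a,*p,.006) for p in [(221.7,217.7),(272.7,209.7),(282.7,230),(228.3,240)]]
D=[onz(b,*p,.006) for p in [(315.4,278.2),(289.8,305),(265.8,252.2),(239,276.2)]]
print(np.round(C,3),np.mean(C,0),"\n",np.round(D,3),np.mean(D,0))
print("htop",tri([ray(a,228,200.5),ray(b,297,262)]))
print("plate",onz(a,255,221,.014),onz(b,272.5,272.5,.014))
w=load("wrist0");T=Ro.from_rotvec(bot.current_tool_rot()).as_matrix();o,d=ray(w,280,210)
print("cam in tool",T.T@(o-bot.current_ee_pos()),T.T@d,"\n",T.round(2))
print("mug",onz(a,316,180,.095),onz(b,208,225,.095),"mill",onz(b,190,272,.144),onz(a,258,145,.144),"garlic",onz(a,385,216,.1))
E
```

```text
[[ 0.517  0.05   0.006]
 [ 0.646 -0.009  0.006]
 [ 0.608 -0.098  0.006]
 [ 0.477 -0.042  0.006]] [ 0.56199631 -0.02488137  0.006     ] 
 [[ 0.472 -0.031  0.006]
 [ 0.513  0.058  0.006]
 [ 0.606 -0.088  0.006]
 [ 0.647  0.002  0.006]] [ 0.55948202 -0.01466468  0.006     ]
htop (array([0.51082215, 0.00258579, 0.08661884]), [np.float64(0.0025296903056251864), np.float64(0.002529690305625132)])
plate [ 0.57049354 -0.02921205  0.014     ] [ 0.57129141 -0.01922792  0.014     ]
cam in tool [ 8.55496539e-02 -1.06038690e-04 -1.90613556e-01] [-3.05612431e-01  8.28183586e-04  9.52155636e-01] 
 [[-0.94  0.35 -0.  ]
 [ 0.35  0.94 -0.  ]
 [ 0.   -0.   -1.  ]]
mug [ 0.74207187 -0.07663096  0.095     ] [ 0.73477452 -0.05949119  0.095     ] mill [0.69434844 0.12995474 0.144     ] [0.69151627 0.10985409 0.144     ] garlic [ 0.7464459  -0.30491554  0.1       ]
```

```bash
cat >> h.py <<'E'
from scipy.spatial.transform import Rotation as Ro
def down(yaw):  # tool z down, tool y axis at angle yaw (world)
    y=np.array([np.cos(yaw),np.sin(yaw),0]);z=np.array([0,0,-1.]);return Ro.from_matrix(np.c_[np.cross(y,z),y,z]).as_rotvec()
E
python3 - <<'E'
from h import *
r=np.radians
for dyaw in(66,66-180):
  for n,p,y in(("grasp",(.51,.003,.047),dyaw),("up",(.51,.003,.127),dyaw),("turn",(.6,.037,.127),dyaw-90)):
    print(dyaw,n,(lambda j:j if j is None else np.round(j,2))(bot.inverse_kinematics(p,down(r(y)))))
bot.goto((.55,-.05,.25),down(r(66)));c=shot("wrist","w1")
bot.line_to((.55,-.19,.25),max_speed=.2);c=shot("wrist","w2")
print(bot.current_clock(),bot.current_joints())
cv2.imwrite("pics/w12.png",cv2.resize(np.hstack([load("w1")["pixels"],load("w2")["pixels"]]),(800,300)))
E
```

```text
66 grasp [-0.23  0.16  1.91 -0.    1.07 -1.38]
66 up [-0.23  0.05  1.85 -0.    1.24 -1.38]
66 turn [-0.14  0.28  1.59 -0.    1.27  0.28]
-114 grasp [-0.23  0.16  1.91 -0.    1.07  1.76]
-114 up [-0.23  0.05  1.85 -0.    1.24  1.76]
-114 turn [-0.14  0.28  1.59 -0.    1.27 -2.86]
3.5333 [-5.38437721e-01  1.43554306e-01  1.50307302e+00  4.61845707e-04
  1.49520068e+00 -1.69171857e+00]
```

View pics/w12.png

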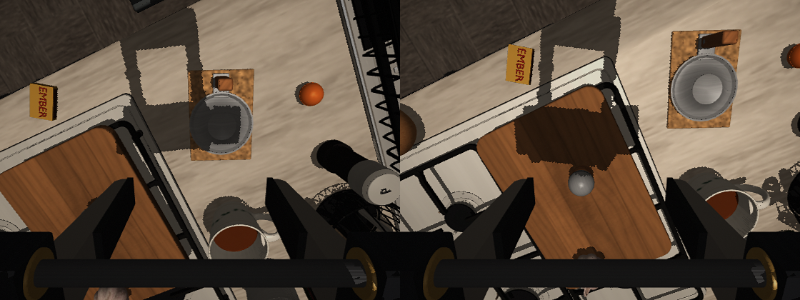

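The first wrist view (left half) shows the coaster with the dish and handle at about (310,160) full-res, partly in the gripper's shadow. The second (right half) shows the ball at about (252,253) and the dish at about (425,122), with the coaster unshaded. Next I'll measure in the second view and triangulate.

```bash
python3 - <<'E'
from h import *
w=load("w2");w1=load("w1")
f=lambda c,x0,y0,w_,h_,s:cv2.resize(c["pixels"][y0:y0+h_,x0:x0+w_],None,fx=s,fy=s,interpolation=2)
A=f(w,370,30,120,155,3.4);B=f(w1,255,85,110,150,3.4)
h=np.zeros((530,800,3),np.uint8);h[:A.shape[0],:A.shape[1]]=A;h[:B.shape[0],410:410+B.shape[1]]=B;cv2.imwrite("pics/c2.png",h)
# coaster
hsv=cv2.cvtColor(w["pixels"],cv2.COLOR_BGR2HSV).astype(int);s=hsv[...,1]
m=np.zeros(s.shape,np.uint8);m[30:185,372:488]=((s>95)[30:185,372:488])
cs,_=cv2.findContours(m,0,2);k=max(cs,key=cv2.contourArea);bx=cv2.boxPoints(cv2.minAreaRect(k))
W=np.array([onz(w,*p,.006) for p in bx]);print(bx.round(1).tolist(),W.round(4).tolist(),W.mean(0),[np.linalg.norm(W[i]-W[i-1]) for i in range(4)])
e=[W[i]-W[i-1] for i in range(4)];print([np.degrees(np.arctan2(v[1],v[0])) for v in e])
# ball
g=w["pixels"];m=np.zeros(s.shape,np.uint8);m[225:285,225:285]=(s<70)[225:285,225:285]
n,l,st,ce=cv2.connectedComponentsWithStats(m);k=1+np.argmax(st[1:,4]);print(st[k],ce[k],st[k][:2]+st[k][2:4]/2)
u=st[k][:2]+st[k][2:4]/2-.5
print(onz(w,*u,.104),tri([ray(w,*u),ray(load("scene0"),323,225.9),ray(load("side0"),280.5,183.5)]))
E
```

```text
[[372.79998779296875, 178.89999389648438], [380.5, 35.900001525878906], [477.29998779296875, 41.099998474121094], [469.70001220703125, 184.10000610351562]] [[0.6088, -0.0944, 0.006], [0.4654, -0.0344, 0.006], [0.512, 0.0583, 0.006], [0.6615, 0.0087, 0.006]] [ 0.56192664 -0.01543579  0.006     ] [np.float64(0.1157753975975289), np.float64(0.15547543111095305), np.float64(0.10369086362492574), np.float64(0.15745085206650603)]
[np.float64(-117.04340356214797), np.float64(157.3030057954713), np.float64(63.28967239788319), np.float64(-18.32386737033362)]
[ 235  238   37   37 1043] [253.19942474 255.86097795] [253.5 256.5]
[ 0.60326843 -0.24115155  0.104     ] (array([ 0.60487942, -0.24233809,  0.10331835]), [np.float64(0.0015251167170655514), np.float64(0.001305228500154917), np.float64(0.0003090501255750223)])
```

View pics/c2.png

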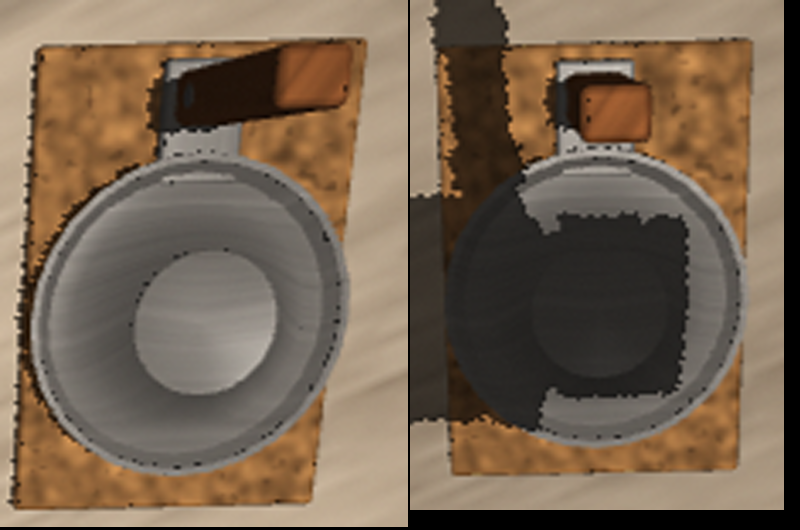

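The crops show the coaster corners, dish rim, seat edge and handle top clearly in both views. The handle top is at crop (315,75) on the left and (616,113) on the right.

```bash
python3 - <<'E'
from h import *
w=load("w2");w1=load("w1")
P2=lambda u,v:((u+.5)/3.4-.5+370,(v+.5)/3.4-.5+30);P1=lambda u,v:((u-410+.5)/3.4-.5+255,(v+.5)/3.4-.5+85)
for c,P,q in((w,P2,[(37,47),(366,40),(313,503),(12,506)]),(w1,P1,[(437,46),(750,40),(738,470),(453,474)])):
    W=np.array([onz(c,*P(*p),.006) for p in q]);print(W.round(4).tolist(),"ctr",W.mean(0).round(4))
    for i in range(4):
        v=W[i]-W[i-1];print("  ",np.linalg.norm(v).round(4),np.degrees(np.arctan2(v[1],v[0])).round(1))
for n,a,b in(("seat",(205,322),(600,310)),("rim",(190,314),(595.5,296.5)),("htop",(315,75),(616,113))):
    x,e=tri([ray(w,*P2(*a)),ray(w1,*P1(*b))]);print(n,x.round(4),np.round(e,4))
for n,z,a,b in(("seat",.027,(205,322),(600,310)),("rim",.014,(190,314),(595.5,296.5)),("htop",.086,(315,75),(616,113))):
    print(n,onz(w,*P2(*a),z).round(4),onz(w1,*P1(*b),z).round(4))
s=load("scene0");b=load("side0");print(tri([ray(w,*P2(315,75)),ray(w1,*P1(616,113)),ray(s,228.2,200.8),ray(b,297,261.5)]))
E
```

```text
[[0.4724, -0.0368, 0.006], [0.5123, 0.0581, 0.006], [0.6499, 0.0023, 0.006], [0.6085, -0.0938, 0.006]] ctr [ 0.5608 -0.0176  0.006 ]
   0.1475 157.3
   0.103 67.2
   0.1485 -22.1
   0.1047 -113.3
[[0.4723, -0.0356, 0.006], [0.512, 0.0586, 0.006], [0.65, 0.0024, 0.006], [0.6098, -0.0923, 0.006]] ctr [ 0.561  -0.0167  0.006 ]
   0.1487 157.6
   0.1022 67.2
   0.1491 -22.2
   0.1029 -113.0
seat [ 0.5705 -0.0203  0.0263] [0. 0.]
rim [ 0.5687 -0.0201  0.0141] [0.0002 0.0002]
htop [0.5078 0.0054 0.0847] [0. 0.]
seat [ 0.5703 -0.0205  0.027 ] [ 0.5703 -0.0203  0.027 ]
rim [ 0.5689 -0.02    0.014 ] [ 0.5685 -0.0201  0.014 ]
htop [0.5077 0.0048 0.086 ] [0.5077 0.0053 0.086 ]
(array([0.50916442, 0.00344273, 0.08730695]), [np.float64(0.0017892344414317863), np.float64(0.002401221491761603), np.float64(0.004519335028955585), np.float64(0.0006351617970579242)])
```

The dish yaw is −22.4°, its centre (0.570, −0.020) and its handle (0.5075, 0.005). All sizes and heights check (148×103 mm coaster, rim 14 mm, handle top 85 mm, 67.5 mm handle-to-centre). I'll grip the ball low on the pads, so the tips clear the seat edge.

```bash
python3 - <<'E'
from h import *
yaw=np.radians(67.6);R=down(yaw)
bot.set_gripper(.75,10)
bot.line_to((.604,-.242,.17),R)
bot.line_to((.604,-.242,.094),max_speed=.08)
print(bot.current_contact_force())
bot.set_gripper(0,10);print(bot.current_opening()*92,bot.current_grip_force(),bot.current_contact_force())
bot.line_to((.604,-.242,.2),max_speed=.1)
bot.line_to((.57,-.0203,.2),max_speed=.15)
print(bot.current_opening()*92,bot.current_grip_force(),bot.current_clock(),bot.current_ee_pos())
for n in("scene","side","wrist"):shot(n,n+"3")
s=load("scene3");b=load("side3");w=load("wrist3")
X=np.array(bot.current_ee_pos())+[0,0,.01]
out=[]
for c in(s,b,w):
    u,v=map(int,proj(c,X));print(u,v);out.append(cv2.resize(np.pad(c["pixels"],((60,60),(60,60),(0,0)))[v:v+120,u:u+120],(266,266)))
cv2.imwrite("pics/c3.png",np.hstack(out))
E
```

```text
[-0.42982957 -0.08941265  0.83321115]
25.90549840273747 8.009708672761917 [0.92476047 1.33794766 0.30420924]
0.6433369307125735 0.0 9.6583 [ 0.57011723 -0.020992    0.19995088]
249 153
270 206
279 259
```

View pics/c3.png

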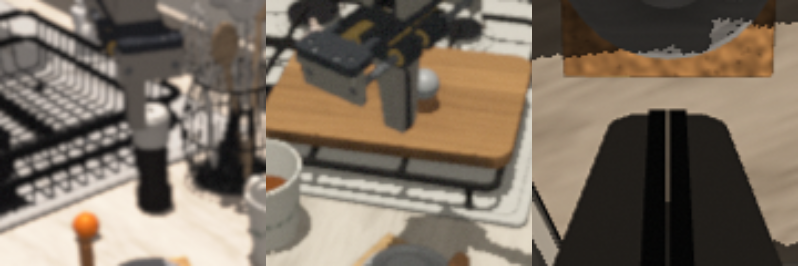

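The grip failed: it closed to 26 mm and the ball slipped out. In the side view the ball still appears to be at the stand. I'll re-measure it from the wrist camera.

```bash
python3 - <<'E'
from h import *
bot.set_gripper(.75,10)
bot.line_to((.55,-.17,.25),max_speed=.3);w=shot("wrist","w4");b=shot("side","s4");s=shot("scene","sc4")
bot.line_to((.55,-.23,.25),max_speed=.2);w2=shot("wrist","w5")
print(bot.current_clock())
def ball(c,X,r=30):
    u,v=map(int,proj(c,X));u0,v0=u-r,v-r;p=c["pixels"][v0:v+r,u0:u+r];h=cv2.cvtColor(p,cv2.COLOR_BGR2HSV)[...,1]
    n,l,st,ce=cv2.connectedComponentsWithStats((h<75).astype(np.uint8));k=1+np.argmax(st[1:,4]);t=st[k];print(t,(u,v));return t[0]+t[2]/2-.5+u0,t[1]+t[3]/2-.5+v0
X=(.604,-.242,.104)
q=[ball(w,X),ball(w2,X),ball(b,X,14),ball(s,X,14)]
C=[w,w2,b,s];print(q,tri([ray(c,*p) for c,p in zip(C,q)]),tri([ray(c,*p) for c,p in zip(C[:2],q)]),[onz(c,*p,.104).round(4) for c,p in zip(C,q)])
f=lambda c,r:cv2.resize(c["pixels"][int(proj(c,X)[1])-r:int(proj(c,X)[1])+r,int(proj(c,X)[0])-r:int(proj(c,X)[0])+r],(266,266),interpolation=2)
cv2.imwrite("pics/c4.png",np.hstack([f(w,50),f(w2,50),f(b,25)]))
E
```

```text
12.225
[  14   12   37   37 1039] (231, 263)
[  14   11   37   37 1058] (288, 242)
[  8   8  14  14 151] (280, 183)
[  8   8  15  16 190] (322, 225)
[(np.float64(233.0), np.float64(263.0)), (np.float64(290.0), np.float64(241.0)), (np.float64(280.5), np.float64(183.5)), (np.float64(323.0), np.float64(226.5))] (array([ 0.60484726, -0.24189717,  0.10238816]), [np.float64(0.0010016403044351215), np.float64(0.0015182647157199229), np.float64(0.001318688855702586), np.float64(0.0016536637906561815)]) (array([ 0.60297825, -0.24013714,  0.10528037]), [np.float64(2.4908624335566335e-05), np.float64(2.490862433543737e-05)]) [array([ 0.6035, -0.2405,  0.104 ]), array([ 0.6035, -0.2403,  0.104 ]), array([ 0.6048, -0.2419,  0.104 ]), array([ 0.6041, -0.2449,  0.104 ])]
```

View pics/c4.png

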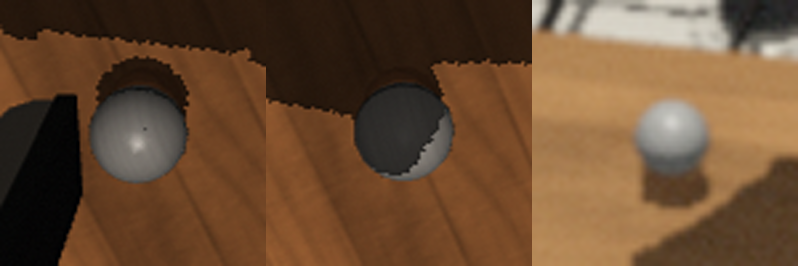

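The ball is still on its stand at (0.6035, −0.2405), so nothing was lost. I'll regrip slightly deeper and close in steps to see where contact happens.

```bash
python3 - <<'E'
from h import *
R=down(np.radians(67.6))
bot.line_to((.6037,-.241,.15),R,max_speed=.2)
bot.line_to((.6037,-.241,.089),max_speed=.1)
for o in(.5,.44,.41,.38,.35,.3):
    bot.set_gripper(o,20);g=bot.current_grip_force();print(o,round(bot.current_opening()*92,1),round(g,1),np.round(bot.current_contact_force(),1))
    if g>3: break
bot.set_gripper(0,20);print(bot.current_opening()*92,bot.current_grip_force(),np.round(bot.current_contact_force(),1))
c0=shot("wrist","w6")
bot.line_to((.6037,-.241,.099),max_speed=.05);print(bot.current_opening()*92,bot.current_grip_force())
c=shot("wrist","w7");d=shot("side","s7");print(bot.current_clock())
f=lambda c,X,r:(lambda u,v:cv2.resize(c["pixels"][v-r:v+r,u-r:u+r],(266,266),interpolation=2))(*map(int,proj(c,X)))
X=(.604,-.242,.11);cv2.imwrite("pics/c7.png",np.hstack([f(c0,X,60),f(c,X,60),f(d,X,30)]))
E
```

```text
0.5 46.4 0.0 [ 0.  -0.9  0.3]
0.44 40.5 0.0 [1.1 0.6 1.1]
0.41 37.7 0.0 [-0.  -0.4 -0.1]
0.38 34.8 0.0 [ 0.3 -0.1 -0.4]
0.35 32.1 8.4 [ 0.1 -0.5 -0.4]
31.488314109332926 18.87567311525345 [ 0.3 -0.1 -0.9]
31.13404623465103 18.868095874786377
15.9833
```

View pics/c7.png

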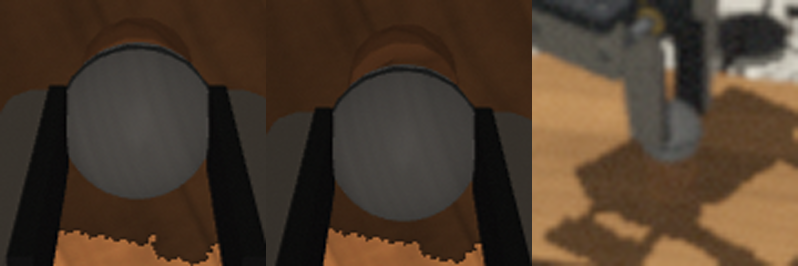

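```bash
python3 - <<'E'
from h import *
T=Ro.from_rotvec(bot.current_tool_rot()).as_matrix();p=np.array(bot.current_ee_pos())
c=load("w7");u,v=map(int,proj(c,(.604,-.242,.11)))
def t(px,py):
    o,d=ray(c,px/266*120+u-60,py/266*120+v-60);return T.T@(o-p),T.T@d
for n,q in(("Ltip",(333-266,108)),("Rtip",(474-266,108))):
    o,d=t(*q)
    for x in(.01,-.01): k=(x-o[0])/d[0];print(n,"x",x,((o+k*d)*1000).round(1))
    for y in((-.0157,.0157)): k=(y-o[1])/d[1];print(n,"y",y,((o+k*d)*1000).round(1))
o,d=t(404-266,145)
for z in(-.03,-.019,-.01,0): k=(z-o[2])/d[2];print("ball z",z,((o+k*d)*1000).round(1))
E
```

```text
Ltip x 0.01 [ 10.  -15.7 -20.4]
Ltip x -0.01 [-10.  -19.8  25. ]
Ltip y -0.0157 [  9.8 -15.7 -20.1]
Ltip y 0.0157 [ 162.    15.7 -365.9]
Rtip x 0.01 [ 10.   15.7 -20.3]
Rtip x -0.01 [-10.   20.   25.1]
Rtip y -0.0157 [ 158.9  -15.7 -358.9]
Rtip y 0.0157 [ 10.2  15.7 -20.9]
ball z -0.03 [  5.7   0.1 -30. ]
ball z -0.019 [  0.2   0.2 -19. ]
ball z -0.01 [ -4.2   0.2 -10. ]
ball z 0 [-9.1  0.2  0. ]
```

```bash
python3 - <<'E'
from h import *
T=Ro.from_rotvec(bot.current_tool_rot()).as_matrix();p=np.array(bot.current_ee_pos())
c=load("s7");u,v=map(int,proj(c,(.604,-.242,.11)))
for s in(-1,1):
  for y in(.016,.03):
    for z in(0,-.02):
        a,b=[np.array(proj(c,p+T@[x,s*y,z])) for x in(-.01,.01)]
        print(s*y,z,[((q-[u-30,v-30])/60*266+[532,0]).round() for q in(a,b)])
i=cv2.resize(c["pixels"][v-45:v+35,u-50:u+40],None,fx=6.5,fy=6.5,interpolation=2)
for z,k in((0,(0,0,255)),(-.02,(0,255,0))):
    for x in(-.01,.01):
        q=(np.array(proj(c,p+T@[x,.016,z]))-[u-50,v-45])*6.5;cv2.circle(i,tuple(int(e) for e in q),3,k,-1)
cv2.imwrite("pics/c8.png",i)
E
```

```text
-0.016 0 [array([671., 133.]), array([699., 144.])]
-0.016 -0.02 [array([670., 105.]), array([698., 116.])]
-0.03 0 [array([685., 121.]), array([713., 133.])]
-0.03 -0.02 [array([684.,  93.]), array([712., 105.])]
0.016 0 [array([638., 160.]), array([666., 172.])]
0.016 -0.02 [array([637., 132.]), array([666., 144.])]
0.03 0 [array([624., 172.]), array([652., 184.])]
0.03 -0.02 [array([623., 144.]), array([651., 156.])]
```

View pics/c8.png

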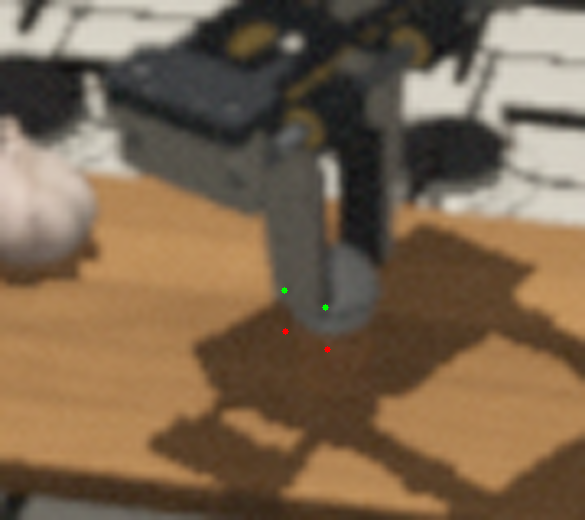

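The dots compare the stated TCP (red) with 20 mm behind it (green). The fingers really end near the green dots, matching the wrist view and the slipped grip, so the true fingertips lie about 19 mm short of the reported TCP. I'll set the ball back and regrip with the tips about 9 mm below its centre.

```bash
python3 - <<'E'
from h import *
bot.line_to((.6037,-.241,.0895),max_speed=.05);bot.set_gripper(.6,20)
bot.line_to((.6037,-.241,.0765),max_speed=.05);print(np.round(bot.current_contact_force(),1))
bot.set_gripper(0,20);print(bot.current_opening()*92,bot.current_grip_force(),np.round(bot.current_contact_force(),1))
if bot.current_opening()*92>34.5:
    bot.line_to((.6037,-.241,.15),max_speed=.1);print(bot.current_opening()*92,bot.current_grip_force())
    bot.line_to((.57,-.0203,.15),max_speed=.15)
    w=shot("wrist","w9");s=shot("side","s9");c=shot("scene","sc9")
    X=np.array(bot.current_ee_pos())+[0,0,.0275]
    f=lambda c,X,r:(lambda u,v:cv2.resize(c["pixels"][v-r:v+r,u-r:u+r],(266,266),interpolation=2))(*map(int,proj(c,X)))
    cv2.imwrite("pics/c9.png",np.hstack([f(w,X,90),f(s,X,40),f(c,X,40)]))
print(bot.current_opening()*92,bot.current_grip_force(),bot.current_clock(),bot.current_ee_pos())
E
```

```text
[ 0.1 -0.3  0.9]
34.63139616760257 20.000085532665253 [ 1.2 -0.1  0. ]
34.570459959183964 19.999915659427643
34.69529749688799 19.99990403652191 20.375 [ 0.57009412 -0.02089921  0.1499564 ]
```

```bash
python3 - <<'E'
from h import *
bot.line_to((.57,-.0203,.04),max_speed=.12)
for z in(.024,.018,.0145):
    bot.line_to((.57,-.0203,z),max_speed=.04);f=bot.current_contact_force();print(z,np.round(f,1))
    if f[2]>4: break
bot.set_gripper(.6,20);bot.hold(.3);print(bot.current_opening(),np.round(bot.current_contact_force(),1))
bot.line_to((.57,-.0203,.15),max_speed=.1)
bot.line_to((.55,-.05,.25),max_speed=.3)
w=shot("wrist","wa");s=shot("side","sa");c=shot("scene","sca");print(bot.current_clock())
# difference vs earlier: ball blob on dish, numerically (blue-ish/steel bright circle via Hough)
for n,k,r in(("w",w,(8,26)),("s",s,(5,11))):
    u,v=map(int,proj(k,(.57,-.0203,.0406)));R=45 if n=="w" else 25
    g=cv2.cvtColor(k["pixels"][v-R:v+R,u-R:u+R],cv2.COLOR_BGR2GRAY);g=cv2.resize(g,None,fx=4,fy=4,interpolation=2)
    h=cv2.HoughCircles(g,cv2.HOUGH_GRADIENT,1,40,param1=80,param2=20,minRadius=r[0]*4//1,maxRadius=r[1]*4)
    print(n,(u,v));
    if h is not None:
        for x,y,rr in h[0][:4]:
            q=(x/4+u-R,y/4+v-R);print(np.round(q,1),rr/4,onz(k,*q,.0406).round(4))
E
```

```text
0.024 [ 0.7 -0.7  0.3]
0.018 [ 0.4 -0.1  0.3]
0.0145 [ 0.  -0.9 -0.9]
0.59755339282858 [-0.8  0.9 -0. ]
25.4833
w (312, 178)
[328.6 159.6] 22.55 [0.5577 0.0035 0.0406]
[326.6 181.4] 23.375 [ 0.5794 -0.0068  0.0406]
[330.9 191.1] 14.3 [ 0.5915 -0.0063  0.0406]
s (272, 264)
```

```bash
python3 - <<'E'
from h import *
bot.line_to((.55,-.19,.25),max_speed=.3);n=shot("wrist","wb");b=shot("side","sb")
for o,k,tag in((load("w2"),n,"w"),(load("side0"),b,"s")):
    u,v=map(int,proj(k,(.57,-.0203,.0406)));R=30 if tag=="w" else 14
    d=cv2.absdiff(o["pixels"],k["pixels"]).max(2)[v-R:v+R,u-R:u+R]
    nn,l,st,ce=cv2.connectedComponentsWithStats((d>22).astype(np.uint8));i=1+np.argmax(st[1:,4]);t=st[i];print(tag,(u,v),t,"ctr",(t[0]+t[2]/2-.5+u-R,t[1]+t[3]/2-.5+v-R))
    print("expected r px",k["fx"]*.018/(np.array(k["R"])@[.57,-.0203,.0406]+k["t"])[2])
    print("\n".join("".join(".:+#@"[min(4,int(x)//18)] for x in r) for r in d[::2 if tag=="w" else 1]))
u,v=map(int,proj(n,(.6035,-.2405,.104)));hsv=cv2.cvtColor(n["pixels"],cv2.COLOR_BGR2HSV);print("stand sat",hsv[v-3:v+4,u-3:u+4,1].mean(),bot.current_clock())
E
```

```text
w (436, 130) [   3    5   43   46 1249] ctr (np.float64(430.0), np.float64(127.5))
expected r px 17.204827923732843
:....................................................:.....+
::..........................................................
..................+....::::::::.............................
.................::::::::::::::::::::...................:...
..............::::::::++:+:::::#@+:::::.....................
.........+.:::::++::................:++:::..................
.........:::::+:........................:+:.................
........:++@+........#@@@@@@@@@@@@@@@@@+..+:................
.....+.+:+:.....#@@@@@@@@@@######++#######:::...............
....+.+:@:....#@@@@@@@@@@####+++++++++++++###...............
.....+@+...#@@@@@@@@@@@###++++++++++++++++###+..............
....+++....@@@@@@@@@@@#####+++++++++++:+++++#..............:
....++....#@@@@@@@@@@@####++++++++++++:+++++#...:..........:
....::..#@@@@@@@@@@###++++++++++++:::+:::++++.:.....:.....::
....+..#@@@@@@@@@@###++++++++++::::::+++++++.:............::
...::...#@@@@@@@@####++++++++::......:++++#+::...:.......::.
....:...
[... 1101 characters left out ...]
............................
............................
............................
............................
.............:.:............
.............:::............
.............:::.....:......
....................::......
.......:::.........::+:.....
......:++:::.....:::+#:.....
.......++::::::::::+##:.....
.......:+++:::::::++#@:.....
.......:##+++:::++#@@@:.....
.......+@@@##++##@@@@@:.....
.......+@@@@@@@@@@@@@@:.....
.......:#@@@@@@@@@@@@+......
........+#@@@@@@@@@@+.......
.........:+#@@@@@@#+........
............+#::::..........
............................
............................
............................
............................
stand sat 177.26530612244898 26.2
```

The diff images put the ball on the seat (within about 3 px of the expected pixel) and the stand is empty. Now I'll grip the handle.

```bash
python3 - <<'E'
from h import *
h=np.array([.5072,.0054]);R=down(np.radians(67.6))
bot.set_gripper(.7,40)
bot.line_to((*h,.15),R,max_speed=.25)
bot.line_to((*h,.0275),max_speed=.06);print(np.round(bot.current_contact_force(),1))
for o in(.45,.35,.28,.24,.21,0):
    bot.set_gripper(o,40);print(o,round(bot.current_opening()*92,1),round(bot.current_grip_force(),1),np.round(bot.current_contact_force(),1))
bot.line_to((*h,.0375),max_speed=.02);bot.hold(.3)
print(bot.current_opening()*92,np.round(bot.current_contact_force(),2),np.round(bot.current_ft_torque(),3),bot.current_clock(),bot.current_ee_pos())
b=shot("side","sc1")
o=load("sb");d=cv2.absdiff(o["pixels"],b["pixels"]).max(2);u,v=map(int,proj(b,(.57,-.0203,.0506)))
E
```

```text
[ 0.2 -0.1 -0.4]
0.45 41.3 0.0 [-0.5 -0.1  0.2]
0.35 31.9 0.0 [ 0.6 -1.3 -0.5]
0.28 25.9 0.0 [ 0.2 -0.  -0.4]
0.24 22.1 0.0 [-0.4  0.   0.1]
0.21 19.4 39.4 [ 0.   0.9 -0.1]
0 20.2 40.0 [0.3 0.3 0.3]
19.671031338355046 [ 0.26 -0.42 -1.29] [ 0.026  0.09  -0.011] 32.6 [0.50711891 0.00540232 0.03741346]
```

```bash
python3 - <<'E'
from h import *
h=np.array([.5072,.0054])
bot.line_to((*h,.1085),max_speed=.04);bot.hold(.3)
F=np.mean([bot.current_contact_force() for _ in range(10)],0);print(F.round(2),bot.current_opening()*92,bot.current_clock())
w=shot("wrist","wl");b=shot("side","sl");s=shot("scene","scl")
X=np.array([.57,-.0203,.0406+.081])
for c,n in((w,"w"),(b,"s"),(s,"sc")):
    u,v=proj(c,X);print(n,round(u),round(v),"r",c["fx"]*.018/(np.array(c["R"])@X+c["t"])[2])
    U,V=int(u),int(v);Rr=26 if n!="w" else 72
    g=cv2.cvtColor(c["pixels"],cv2.COLOR_BGR2GRAY)[max(0,V-Rr):V+Rr,U-Rr:U+Rr]
    if n!="sc": print("\n".join("".join(" .:-=+*#%@"[int(x)*10//256] for x in r) for r in g[::1 if n!="w" else 3, ::1 if n!="w" else 2]))
E
```

```text
[ 0.38  0.23 -1.51] 19.680292122403696 34.875
w 280 370 r 31.455675118127065
++................       .......................       ................:
+: ...............       ........................       ............... 
-.................       .......................        ................
 ................        ........................       ................
.................        ........................        ...............
.................        ........................        ...............
.................        .......................         ...............
................         .......................         ...............
................          ......................         ...............
        ........         :.......................         .......       
        ........         :::=================---:         .......       
        ........         -====:..=...=:.========-         .......       
         .......         ==..................====          ......       
         .......        :=...................==-=         .......       
 
[... 4085 characters left out ...]
***************+=----------------
%%%%##*#######*******************+=-----------------
%%%%%#**######******************+=------------------
%%%%%##*##########*****#********+=------------------
%%%%%%##*###########*#*#*####***+=--------------:---
%%%%%%%##*###################*++=-------------------
%%%%%%%%##**#################*==----=---------------
%%%%%%%%%#**###########%%%%%#+=----=-=--------------
%%%%%%%%%####*#######%%%%%%%#=------=---------------
%%%%%%%%%####**######%%%%%%#*=----------------------
%%%%%%%%#####****#####%%%%%#=-----------------------
%%%%%%###****+=++***########+=----------------------
%%%%%#####*+=----=++++******+=----------------------
sc 251 185 r 7.185548101437297
```

The ball appears in the wrist view about where expected (top at row ~346 against 339, centred on u = 280), so the dish is close to level. Now the quarter turn about the dish's centre.

```bash
python3 - <<'E'
from h import *
c=np.array([.57,-.0203]);h=np.array([.5072,.0054])-c
for k in range(1,10):
    a=np.radians(-10*k);M=np.array([[np.cos(a),-np.sin(a)],[np.sin(a),np.cos(a)]])
    bot.line_to((*(c+M@h),.1085),down(np.radians(67.6)+a),max_speed=.014)
bot.hold(.5)
print(bot.current_clock(),bot.current_ee_pos(),np.round(bot.current_joints(),2),bot.current_opening()*92)
print(np.mean([bot.current_contact_force() for _ in range(10)],0).round(2))
w=shot("wrist","wt");b=shot("side","st");s=shot("scene","sct")
X=np.array([.57,-.0203,.1216])
for k in(b,s):
    r=k["fx"]*.018/(np.array(k["R"])@X+k["t"])[2];u,v=map(int,proj(k,X));print((u,v),r)
    g=cv2.cvtColor(k["pixels"],cv2.COLOR_BGR2GRAY)[v-22:v+28,u-36:u+36]
    print("\n".join("".join(" .:-=+*#%@"[int(x)*10//256] for x in q) for q in g))
E
```

```text
44.45 [0.59567898 0.04250556 0.10849958] [-0.13  0.29  1.62  0.    1.23  0.26] 19.830492320195933
[ 0.3  -0.46 -1.42]
(271, 238) 8.30630452023888
.::............:::-------::.........:----:::::::::::::--::::::::::-----=
:--:.....:........::----::..........-:::::::::::::::::::::::::.:::::::::
---:....::-::.......::::..... .....:-::::::::::::::::::::::::..:::::::::
-:::...:----::........:............:-::..::::::::::::::::::...:::::::.::
-::::.::----::.....................:::........::::.::::::::...:--:::::::
::::::::---::......................::...........:.....:::....:--=-------
-:::::::::::............................................:...:--=========
::::::::::.................................................:--==========
:::-:::::.................................................:--===========
==----:::................. .......::....................::--============
*+------:........................:::::..........:......::-::---=========
#+------::.............:::.. ....::::::::-::..........::::::::::------==
*=-------:............:--:. ..::::::::::-==-:........::-:::::...:.:::::-
==---
[... 5674 characters left out ...]
---==*#%%%%%%%%%#######*#%@@@@@@@@%%%%%%@@@
@@@@@@@@@@%##**#%%@@@@%#+=---==++*#%@@@@@@%%%%#####*#%%@@@@@%%#****#%@@@
@@@@@@@@@@@@@%%%@@@@@@@%#+===+*##%%@@@@@@%%%%####**#%%%%%%%#**+====+#%@@
@@@@@@@@@@@@@@@@@@@@@@@@%#*=++*###%%%%%%%%###*+++*##%%#****+========*%%@
@@@@@@@@@@@@@@@@@@@@%%%%%#*===+++*********+++=====+***+++++==========*%@
@@@@@@@@@@@@@@@@@@@@@%%%#++=---============------===+****##*+========+#%
@@@@@@@@@@@@@@@@@@@@@%%*+==-===---=---------------=+#%%%%%%#*=========*%
@@@@@@@@@@@@@@@@@@@%%%*+=---==============--------=+*#%%%###*+========+#
%@@@@@@@@@@@@@@@@%%%#*+=================-----------=+*#######*=========*
%%@@@@@@@@@@@@@%%#*++==-==========---=---------------=+*******+========+
```

```bash
python3 - <<'E'
from h import *
for n in("wl","wt"):
    g=cv2.cvtColor(load(n)["pixels"],cv2.COLOR_BGR2GRAY)[318:366:2,205:355:2].astype(int)
    print(n);print("\n".join("".join(" .:-=+*#%@"[min(9,int(x)//14)] for x in q) for q in g))
F=[];M=[]
for _ in range(10):
    bot.hold(.1);F.append(bot.current_contact_force());M.append(bot.current_ft_torque())
print(np.mean(F,0).round(2),np.mean(M,0).round(3),bot.current_clock())
E
```

```text
wl
:::::.:::::::::::.        ...::::::::::::::::::::.        ..:::.::::::.:...
..::::.:..::::.::.        ..:::::::::::::::::::::.        .:::::::..:..::.:
:::.::::::::.::::         ..:::::::::::::::::::::.        .:::.::..:.::.:::
.........:::..:::         +.::::::::::::::::::::.-         :::.:.::........
         .:..:::.         +-.::::::.......:::::.+-         ::.::.:.        
         .:.::..:         +=+##################++=        .:::.:::         
         .::.:::.         +####%%:#%=:#%%#######**        ..:.::::         
         ..:::.:.        .###%:::::::::::::######%        ...:..::         
         ....:.:.        .##::::::::::::::::::###%.       ..::.:::         
         ..:..:..        -#%::::::::::::::::::###%        ..:::...         
          ::.::..        +::::::::::::::::::::-:#%.       ..::.:.:         
         .:::.:..        ::::::::::::::::::::::::%:       ..:::..:         
         .:::....        ::::::::::::::::::.:::::#:       ...::..:         
          :::::..        :::::::::::::::::::::::::-       ...:.:::         
       .. :.:....        ::::::::
[... 1901 characters left out ...]
.           .:::::::       .....:.::.:      
      .:.:.......        -::.    .::::::::.   .:::-       .......:.::.     
      ::::::.....        ::.  .::::::::::::::.  .::       .......:.:::     
      :::.:.......       :  .::::::::::::::::::...:       .......:::::     
     .::.:::......        .:::::::::::::::::::::: .       ....:..:::::     
     :::.:........       .::::::::::::::::::::::::.       .......:::::.    
     ::...:.......      .::::::::::::::::::::::::::       .......:::::.    
     ::::.........      :::::::::::::::::::::::::::       ........:.:::    
     :::. .......... ... .... . .  ... ....... ... ......... .. .. .:::    
[ 0.15  0.07 -2.15] [ 0.019  0.058 -0.01 ] 45.6
```

The ball's arc sits at the same pixels before and after the turn, and the held weight of 2.15 N matches dish plus ball. Handing in.

```bash
python3 -c "
from workcell import bot
print(bot.job_done())"
```

```text
the job is handed in; nothing more can be done
None
```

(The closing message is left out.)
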